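Set the counting scale for an empty bin

ROBOT

A 6-joint arm with a two-finger parallel gripper is mounted at the origin on the work surface. World frame = base frame: x ahead of the robot, y to its left, z up, the work surface at z = 0. Lengths are in m, angles in rad, forces in N, time in s.
With the tool pointing down it reaches from about 0.35 to 0.875 m from the base axis. Payload 15.5 kg.
Tool frame: the origin (TCP) lies where the fingers leave the gripper's body, on its centre line; the fingertips stand tcp_to_tips ahead of it and the grasp point (between the pads) lies 54 mm ahead of it (tcp_to_tips is the distance from the TCP to the fingertips, in m); z points along the fingers, y is the line along which they close (so a half turn about z gives the same grasp; the last joint's range is limited). The gripper opens to 85 mm and grips with 20 to 120 N. Pads are 22 mm wide; open, the fingers measure 114 mm over their backs; the gripper's body (76 mm by 85 mm) begins 54 mm behind the grasp point. The pads swing forward as they close: fully open they stand 13 mm farther back than shut.
Start: joints at [-1.282, 0.494, 1.345, -0, 1.302, -0.096], TCP at [0.234, -0.58, 0.304] pointing down, gripper open.
Joint ranges: [-2.91, 2.91], [-0.82, 2.16], [0.22, 2.67], [-1.22, 4.37], [0.12, 2.79], [-3.08, 3.08]. Speed limits (rad/s): [1.89, 1.89, 2.57, 3.01, 3.01, 3.01].

INTERFACE

Orientations are given as a rotation vector (axis times angle).
In Python, from workcell import get_state, grab_frame, camera_model, finish_job, tcp_to_tips gives the robot as it stands. The module is installed in compiled form; this text tells all that it offers.
- The arm moves only by the tool servo_tool, never from a script. Its arguments are lists of equal length, an entry for each row: "translation": the shift along the tool's x, y, z in cm, a list of three; "rot": the turn, a rotation vector about the tool's x, y, z in degrees, a list of three; "gripper": the opening, from 0 (shut) to 1 (fully open). In form: {"translation": [[dx, dy, dz], ...], "rot": [[ax, ay, az], ...], "gripper": [gripper, ...]}. A call has 1 to 12 rows; each row is the pose to reach, as a shift and turn from the pose commanded when the call began, along the tool's axes at that moment; what a row does not reach only later rows make up. A row lasts 1/12 s, in which the tool goes at most 41.7 mm and 7.16 degrees, less where a joint would pass 70% of its speed; a pose out of reach is approached as far as the arm can. A call with a gripper value outside its range is refused whole. The fingers move at their own pace and stop on an object; "newtons" is the grip in N (left out, the last holds). Time passes only in rows, so rows that repeat a pose let the fingers close. It gives the time, the measured TCP pose, the force, the opening and the grip force at its end, in the units of the state.
- get_state(): the state, without advancing time (a new reading comes with each control period).
- grab_frame(name): name is "side" or "top"; returns (picture, depth): 480x640x3 uint8, blue, green, red; 480x640 float32, m along the optical axis (not along the pixel's ray), 0 where there is no reading.
- camera_model(name): a dict with "fx", "fy", "cx", "cy" (pixels), "distortion" ([k1, k2, p1, p2, k3] as OpenCV has them; the pictures are not rectified), "world_from_camera" (4x4, takes a point from camera to world coordinates). Camera axes: x right, y down, z forward; pixel columns grow to the right and rows downward; lengths in m; the calibration is good to about 2 mm. A picture is of the moment at which its call begins. camera_model takes no time and is no camera call.
- finish_job(): hands the job in; it is judged then, once.
The state is a dict: "t": time; "joint_pos": joint angles; "joint_velocities": joint speeds; "effort": joint torques, N m; "ee_pos": TCP position; "ee_rot": TCP orientation; "force": force on the tool from outside, world axes, zero at the start; "moment": the same for the moment, N m; "width": finger opening in m; "grasp_force": force on a finger pad.
Only numpy, scipy, OpenCV 4.12 (cv2) and the standard library are available. Lean on these libraries where they do the work, as an engineer would, in place of code of your own. Each camera call takes 0.05 s, during which the arm holds its last target. There are 200 camera calls.

TASK

Get the counting scale ready to count parts into the empty green bin on its pan: with the fingertips lightly press the green power key, then the blue tare key, then the orange count key, each well down and let up again before the next. Press no other key, do not touch the pan or the bin, and leave the things around the scale where they are.

Things in the scene. Friction and masses are not known exactly. Their poses are not given: they have to be found in the camera images.
- scale: Bench counting scale, grey housing 330 deep (x) x 300 wide (y) mm, fixed to the bench. Origin: centre of the underside, on the bench; x points from the keypad side (front, edge at x = -0.165) to the rear, y to the operator's left, z up. Display on the keypad slope beyond the keys, 2 mm proud. The keypad is delicate: more than 25 N on the scale counts as rough.
- keypad (a point): Centre of the key row, on the face of the keypad panel, at x = -0.138, z = 0.054 in the scale's frame. The panel slopes 18 deg (0.314 rad) down towards the scale's -x side: outward normal (-0.309, 0, 0.951) in the scale's axes. Six keys at 40 mm pitch, y in the scale's frame: green power 0.10, grey unit 0.06, orange count 0.02, grey memory -0.02, grey print -0.06, blue tare -0.10.
- pan: Stainless weighing pan of the scale, 190 (x) x 280 (y) mm, fixed to it; origin at the centre of the underside, at x = 0.075, z = 0.102 in the scale's frame, top face 4 mm above; its front edge is at x = -0.02 in the scale's frame. Not to be touched.
- bin: Loose empty green plastic stacking bin standing on the pan, 135 (x) x 105 (y) x 75 high mm, about 100 g, its lower open front towards its own -x; origin at the centre of its underside. Not to be touched or moved.
- power_top (a point): Centre of the top face of the green power key, leftmost of the row (y = 0.10 in the scale's frame), marked with a white ring. Key top 18 x 22 mm (22 along the row), standing 7.5 mm proud of the panel while up. At rest this point is at x = -0.141, z = 0.061 in the scale's frame. Pressed straight into the panel (along the inward normal) it travels 5.5 mm.
- tare_top (a point): Centre of the top face of the blue tare key, rightmost of the row (y = -0.10 in the scale's frame), marked with a white arrow on a bar. Key top 18 x 22 mm (22 along the row), standing 7.5 mm proud of the panel while up. At rest this point is at x = -0.141, z = 0.061 in the scale's frame. Pressed straight into the panel (along the inward normal) it travels 5.5 mm.
- count_top (a point): Centre of the top face of the orange count key, third from the left (y = 0.02 in the scale's frame), marked with six white dots. Key top 18 x 22 mm (22 along the row), standing 7.5 mm proud of the panel while up. At rest this point is at x = -0.141, z = 0.061 in the scale's frame. Pressed straight into the panel (along the inward normal) it travels 5.5 mm.
- key_power (a joint): Travel of the green power key (leftmost), m: 0 up, 0.0055 bottomed; springs back up by itself. About 1 N starts it moving, it registers at 0.003 (3.7 N) and bottoms at 6 N; stop near 5 N.
- key_tare (a joint): Travel of the blue tare key (rightmost), m: 0 up, 0.0055 bottomed; springs back up by itself. About 1 N starts it moving, it registers at 0.003 (3.7 N) and bottoms at 6 N; stop near 5 N.
- key_count (a joint): Travel of the orange count key (third from the left), m: 0 up, 0.0055 bottomed; springs back up by itself. About 1 N starts it moving, it registers at 0.003 (3.7 N) and bottoms at 6 N; stop near 5 N.
- key_unit (a joint): Travel of the grey unit key (second from the left; not to be pressed), m: 0 up, 0.0055 bottomed; springs back up by itself. About 1 N starts it moving, it registers at 0.003 (3.7 N) and bottoms at 6 N; stop near 5 N.
- key_memory (a joint): Travel of the grey memory key (fourth from the left; not to be pressed), m: 0 up, 0.0055 bottomed; springs back up by itself. About 1 N starts it moving, it registers at 0.003 (3.7 N) and bottoms at 6 N; stop near 5 N.
- key_printer (a joint): Travel of the grey print key (fifth from the left; not to be pressed), m: 0 up, 0.0055 bottomed; springs back up by itself. About 1 N starts it moving, it registers at 0.003 (3.7 N) and bottoms at 6 N; stop near 5 N.
- jar: Loose bystander: clear jar with a blue lid, 60 dia x 85 high mm, on the bench at one side of the scale; origin at the centre of its underside.
- screwdriver: Loose bystander: screwdriver with a red handle lying on the bench at one side of the scale; origin under its middle.

How it is judged:
On the way, in this order (a step that is already met when the one before it is completed fails the run):
1. the green power key is pressed down by the fingers, all other keys up (value of joint key_power above 0.003 m and contact force between the fingers and scale above 0.5 N and value of joint each of key_unit, key_count, key_memory, key_printer, key_tare below 0.0015 m), for 0.04 s.
2. the green key is let up again (value of joint each of key_power, key_unit, key_count, key_memory, key_printer, key_tare below 0.0015 m), for 0.04 s.
3. the blue tare key is pressed down by the fingers, all other keys up (value of joint key_tare above 0.003 m and contact force between the fingers and scale above 0.5 N and value of joint each of key_power, key_unit, key_count, key_memory, key_printer below 0.0015 m), for 0.04 s.
4. the blue key is let up again (all of step 2), for 0.04 s.
5. the orange count key is pressed down by the fingers, all other keys up (value of joint key_count above 0.003 m and contact force between the fingers and scale above 0.5 N and value of joint each of key_power, key_unit, key_memory, key_printer, key_tare below 0.0015 m), for 0.04 s.
6. the orange key is let up again (all of step 4), for 0.04 s.
At the end, for the whole second after the job is handed in: All six keys are up (less than 1.5 mm down), the bin stands upright on the pan within 6 mm of where it was, the jar and screwdriver lie within 20 mm of where they were, and all is at rest (all of step 6 and distance of bin from where it was at the start of the episode below 0.006 m and angle between bin's own z axis and vertical below 0.1 rad and linear speed of each of bin, jar, screwdriver below 0.02 m/s and distance of each of jar, screwdriver from where it was at the start of the episode below 0.02 m); the robot touches nothing.
It fails at once if a key that was not asked for (unit, memory, print) is pressed (value of joint any of key_unit, key_memory, key_printer above 0.002 m).
It fails at once if the scale is pressed or struck with more than 25 N (contact force between any of the fingers, the arm and scale above 25 N).
It fails at once if the robot touches the pan or the bin (contact force between any of the fingers, the arm and pan above 0.5 N or contact force between any of the fingers, the arm and bin above 0.5 N).
It fails at once if the bin is shifted, tipped or lifted (distance of bin from where it was at the start of the episode above 0.01 m or angle between bin's own z axis and vertical above 0.2 rad).
It fails at once if the jar or screwdriver is moved or lifted (distance of any of jar, screwdriver from where it was at the start of the episode above 0.025 m).
It also fails if it takes over 45 s, if anything falls off the work surface, if the arm or the gripper's body presses on something with over 40 N, if the wrist force passes 120 N, or if a joint passes its speed limit or range.

## Working session

There is one attempt and no reset: what is moved stays moved. The work goes in short steps, Python scripts to look and compute and a tool call to move; the robot and the scene stay as the last step left them, time stands still between calls to the robot, and variables do not carry over. Pictures are saved under pics/ and viewed, at most 10 in all, crops included, and the job is handed in when it is done.

Besides the shell and the picture viewer there is one more tool, called after "Emit:" as name(argument=value, ...) on one line, values as JSON. servo_tool: Moves the arm, as the interface text tells. Its arguments: {"type":"object","properties":{"translation":{"type":"array"},"rot":{"type":"array"},"gripper":{"type":"array"},"newtons":{"type":"number"}},"required":["translation","rot","gripper"]}

```bash
mkdir -p pics
python3 - <<'E'
from workcell import *
import cv2,numpy as np
print(get_state(), tcp_to_tips if not callable(tcp_to_tips) else tcp_to_tips())
for n in("top","side"):
    p,d=grab_frame(n); cv2.imwrite(f"pics/{n}.png",p); np.save(f"{n}_d.npy",d); print(n,camera_model(n))
E
```

```text
{'t': 0.0, 'joint_pos': array([-1.28251880e+00,  4.94157078e-01,  1.34615274e+00,  1.15359677e-05,
        1.30252448e+00, -9.54985374e-02]), 'joint_velocities': array([ 0.00138768,  0.00076269,  0.00065116,  0.00226002,  0.00261762,
       -0.00322906]), 'effort': array([ 2.86190218e-03, -8.82163882e+01, -3.83860266e+01, -6.75919455e-05,
        1.02985729e-02, -1.27362746e-04]), 'ee_pos': array([ 0.23393926, -0.57925468,  0.30330912]), 'ee_rot': array([-3.08271825e+00, -5.98900718e-01,  1.70249559e-04]), 'force': array([-0.18818395, -0.04950608,  0.73630303]), 'moment': array([ 0.05216392, -0.00536187, -0.02288825]), 'grasp_force': 0.0, 'width': 0.0854639267528881} 0.0726
top {'fx': 500.249063388633, 'fy': 500.249063388633, 'cx': 320.3487981630679, 'cy': 245.16163177857484, 'distortion': array([0.00522868, 0.        , 0.        , 0.        , 0.        ]), 'world_from_camera': array([[ 0.01960579, -0.99001066,  0.13962273,  0.49697744],
       [-0.99908499, -0.01409046,  0.04038123,  0.02522609],
       [-0.0380105 , -0.14028668, -0.98938104,  0.93816781],
       [ 0.        ,  0.        ,  0.        ,  1.        ]])}
side {'fx': 532.2132728157989, 'fy': 532.2132728157989, 'cx': 320.4095326232562, 'cy': 243.00310925741576, 'distortion': array([-0.02384582,  0.        ,  0.        ,  0.        ,  0.        ]), 'world_from_camera': array([[-0.81906831, -0.32736359,  0.4711265 ,  0.10858492],
       [-0.57363239,  0.45509786, -0.68105199,  0.72361128],
       [ 0.00854296, -0.82808153, -0.56054259,  0.67967552],
       [ 0.        ,  0.        ,  0.        ,  1.        ]])}
```

View pics/top.png

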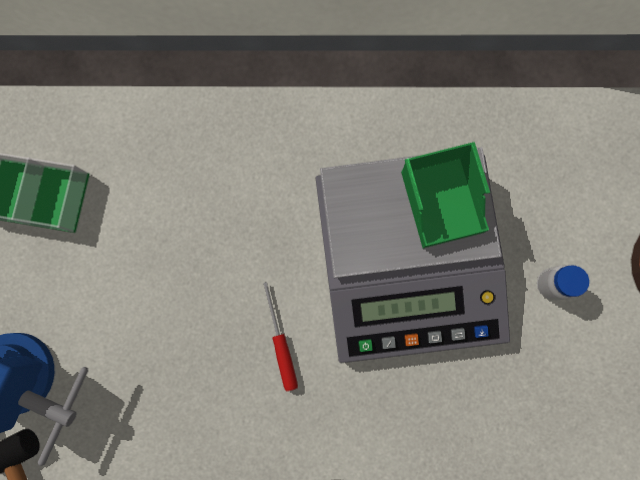

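View pics/side.png

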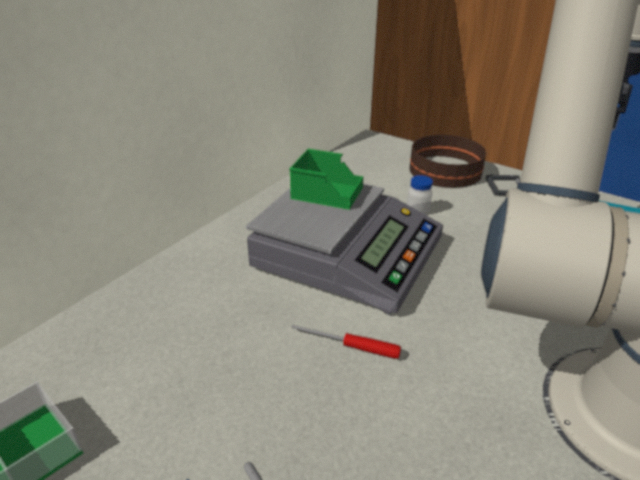

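The top view shows the green key at (365,345), orange at (411,340) and blue at (481,331), with the jar at (570,282) and the screwdriver at (285,350). In the side view, green is at (395,277), orange at (409,257) and blue at (427,228).

```bash
cat > h.py <<'E'
import cv2,numpy as np
from workcell import *
from scipy.spatial.transform import Rotation as R
def ray(n,uv):
    c=camera_model(n);K=np.array([[c['fx'],0,c['cx']],[0,c['fy'],c['cy']],[0,0,1]])
    q=cv2.undistortPoints(np.array([[uv]],float),K,c['distortion'])[0,0];T=c['world_from_camera']
    return T[:3,3],T[:3,:3]@np.r_[q,1]
E
python3 - <<'E'
from h import *
seeds={'top':{'g':(365,345),'o':(411,340),'b':(481,331)},'side':{'g':(395,277),'o':(409,257),'b':(427,228)}}
rng={'g':(45,85),'o':(5,20),'b':(105,125)}
res={}
for n in seeds:
    im=cv2.imread(f'pics/{n}.png');d=np.load(f'{n}_d.npy');hsv=cv2.cvtColor(im,cv2.COLOR_BGR2HSV)
    for k,(u,v) in seeds[n].items():
        m=cv2.inRange(hsv,(rng[k][0],90,50),(rng[k][1],255,255));w=np.zeros_like(m);w[v-10:v+11,u-10:u+11]=1;m=m*w
        x,y,ww,hh=cv2.boundingRect(m)
        hull=cv2.convexHull(cv2.findNonZero(m));M=cv2.moments(hull);c=(M['m10']/M['m00'],M['m01']/M['m00'])
        o,r=ray(n,c);dd=np.median(d[m>0]);pz=o+r*(0.061-o[2])/r[2]
        res[n,k]=(o,r/np.linalg.norm(r),pz)
        print(n,k,np.round(c,1),(x,y,ww,hh),'depth',(o+r*dd).round(4),'plane',pz.round(4))
P={}
for k in 'gob':
    A=0;b=0
    for n in seeds:
        o,r,_=res[n,k];Q=np.eye(3)-np.outer(r,r);A=A+Q;b=b+Q@o
    P[k]=np.linalg.solve(A,b);print('tri',k,P[k].round(4))
v=P['g']-P['b'];print(np.linalg.norm(v),'yaw',np.degrees(np.arctan2(-v[0],v[1])), np.linalg.norm(P['g']-P['o']))
E
```

```text
top g [365.1 345.1] (358, 339, 15, 13) depth [ 0.4486 -0.0192  0.0601] plane [ 0.4486 -0.0192  0.061 ]
top o [411.1 339.1] (404, 333, 15, 13) depth [ 0.4603 -0.0979  0.0603] plane [ 0.4603 -0.0978  0.061 ]
top b [480.9 330.9] (474, 325, 15, 13) depth [ 0.4767 -0.2166  0.0601] plane [ 0.4767 -0.2163  0.061 ]
side g [394.7 277. ] (388, 271, 14, 13) depth [ 0.4474 -0.0152  0.0618] plane [ 0.4478 -0.0162  0.061 ]
side o [408.6 255.3] (402, 249, 14, 14) depth [ 0.4593 -0.0957  0.0608] plane [ 0.4592 -0.0954  0.061 ]
side b [426.5 226.8] (421, 221, 12, 12) depth [ 0.4777 -0.2165  0.0597] plane [ 0.4769 -0.2146  0.061 ]
tri g [ 0.4488 -0.0191  0.0587]
tri o [ 0.4603 -0.098   0.0591]
tri b [ 0.4771 -0.2164  0.06  ]
0.19924828887106918 yaw 8.16318585871048 0.07970129671743681
```

```bash
cat >> h.py <<'E'
yaw=np.radians(8.15);xs=np.array([np.cos(yaw),np.sin(yaw),0]);N=-np.sin(.31416)*xs+np.array([0,0,np.cos(.31416)])
ys=np.array([-np.sin(yaw),np.cos(yaw),0])
KEY={'g':np.array([.4482,-.0180,.061]),'o':np.array([.4598,-.0968,.061]),'b':np.array([.4768,-.2158,.061])}
from workcell import tcp_to_tips as _t
TT=_t() if callable(_t) else _t
def Rt(sel):
    z=-N; x={'a':ys,'b':-ys,'c':np.cross(ys,z),'d':np.cross(-ys,z)}[sel]; return R.from_matrix(np.c_[x,np.cross(z,x),z])
def rel(k,h,sel,lift=0):
    s=get_state();r0=R.from_rotvec(s['ee_rot']);r1=Rt(sel)
    p=KEY[k]+N*(h+TT)+[0,0,lift]
    print(k,h,sel,'TCP',p.round(3),'cm',(100*r0.inv().apply(p-s['ee_pos'])).round(2),'deg',(r0.inv()*r1).as_rotvec(degrees=True).round(2))
E
python3 - <<'E'
from h import *
print(R.from_rotvec(get_state()['ee_rot']).as_matrix().round(2),TT)
for s in 'abcd': rel('g',.03,s,.1)
E
```

```text
[[ 0.93  0.37 -0.  ]
 [ 0.37 -0.93  0.  ]
 [ 0.   -0.   -1.  ]] 0.0726
g 0.03 a TCP [ 0.417 -0.022  0.259] cm [ 37.81 -44.78   4.53] deg [-15.31  11.91 -75.5 ]
g 0.03 b TCP [ 0.417 -0.022  0.259] cm [ 37.81 -44.78   4.53] deg [ 12.72  16.35 102.87]
g 0.03 c TCP [ 0.417 -0.022  0.259] cm [ 37.81 -44.78   4.53] deg [ -26.02   -3.25 -164.26]
g 0.03 d TCP [ 0.417 -0.022  0.259] cm [ 37.81 -44.78   4.53] deg [-2.24 17.91 13.72]
```

Emit:
servo_tool(translation=[[37.8,-44.8,4.5],[37.8,-44.8,4.5],[37.8,-44.8,4.5],[37.8,-44.8,4.5],[37.8,-44.8,4.5],[37.8,-44.8,4.5],[37.8,-44.8,4.5],[37.8,-44.8,4.5],[37.8,-44.8,4.5],[37.8,-44.8,4.5],[37.8,-44.8,4.5],[37.8,-44.8,4.5]], rot=[[-2.2,17.9,13.7],[-2.2,17.9,13.7],[-2.2,17.9,13.7],[-2.2,17.9,13.7],[-2.2,17.9,13.7],[-2.2,17.9,13.7],[-2.2,17.9,13.7],[-2.2,17.9,13.7],[-2.2,17.9,13.7],[-2.2,17.9,13.7],[-2.2,17.9,13.7],[-2.2,17.9,13.7]], gripper=[0,0,0,0,0,0,0,0,0,0,0,0], newtons=20)

```text
t: 1.1
ee_pos: [0.3879, -0.1088, 0.2659]
ee_rot: [-3.074, -0.219, -0.487]
force: [1.2, -1.0, 0.1]
width: -0.0001
grasp_force: 0.0
```

Run:
```python
from h import *
rel('g',.03,'d',.1);s=get_state();print(TT,s['width'],s['joint_pos'],s['t'])
```

```text
g 0.03 d TCP [ 0.417 -0.022  0.259] cm [ 3.66 -8.14  1.96] deg [ 0.02 -0.    0.01]
0.0726 -0.00012927985224476306 [-0.55417288  0.16008383  2.07588171  0.31775609  0.68612419  0.64965547] 1.1
```

Emit:
servo_tool(translation=[[3.7,-8.1,2.0],[3.7,-8.1,2.0],[3.7,-8.1,2.0],[3.7,-8.1,2.0],[3.7,-8.1,2.0],[3.7,-8.1,2.0]], rot=[[0,0,0],[0,0,0],[0,0,0],[0,0,0],[0,0,0],[0,0,0]], gripper=[0,0,0,0,0,0])

```text
t: 1.6
ee_pos: [0.4173, -0.0252, 0.2583]
ee_rot: [-3.074, -0.22, -0.486]
force: [0.6, 0.2, 0.4]
width: 0.0001
grasp_force: 0.0
```

Run:
```python
from h import *
rel('g',.03,'d',.0);s=get_state();print(s['joint_pos'],s['ee_pos'],s['force'],s['t'])
```

```text
g 0.03 d TCP [ 0.417 -0.022  0.159] cm [-3.09 -0.28  9.48] deg [0.02 0.03 0.05]
[-0.28468571  0.1873043   2.06969226  0.22448215  0.6093341   0.97647978] [ 0.41734753 -0.02515926  0.25829889] [0.60851645 0.17616854 0.35176924] 1.6
```

Emit:
servo_tool(translation=[[-3.1,-0.3,9.5],[-3.1,-0.3,9.5],[-3.1,-0.3,9.5],[-3.1,-0.3,9.5],[-3.1,-0.3,9.5],[-3.1,-0.3,9.5],[-3.1,-0.3,9.5]], rot=[[0,0,0],[0,0,0],[0,0,0],[0,0,0],[0,0,0],[0,0,0],[0,0,0]], gripper=[0,0,0,0,0,0,0])

```text
t: 2.18
ee_pos: [0.4176, -0.0225, 0.1598]
ee_rot: [-3.074, -0.219, -0.491]
force: [0.6, -0.1, 0.5]
width: -0.0
grasp_force: 0.0
```

Run:
```python
from h import *
s=get_state();print(s['ee_pos'],s['force'],s['force']@N,s['t']); rel('g',.008,'d')
for n in ("side","top"):
    p,d=grab_frame(n);cv2.imwrite(f'pics/{n}2.png',p)
c=cv2.imread('pics/side2.png')[180:330,300:500];d=cv2.imread('pics/top2.png')[270:420,310:510]
cv2.imwrite('pics/c2.png',np.vstack([cv2.resize(c,None,fx=2,fy=2),cv2.resize(d,None,fx=2,fy=2)])[:600])
```

```text
[ 0.41760286 -0.02251025  0.15984179] [ 0.6046332  -0.13188286  0.54101829] 0.33536105664101606 2.1833
g 0.008 d TCP [ 0.424 -0.022  0.138] cm [-0.12 -0.02  2.3 ] deg [ 0.08 -0.13  0.01]
```

View pics/c2.png

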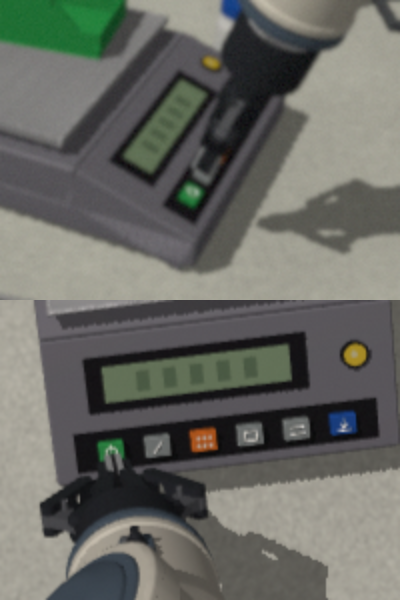

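The crop shows the shut fingertips just above the green key, at (190,190) in the side crop and (112,455) in the top crop. Nothing else is near. I'll approach the key next.

Emit:
servo_tool(translation=[[-0.1,0,1.5],[-0.1,0,2.3],[-0.1,0,2.6],[-0.1,0,2.8],[-0.1,0,2.8]], rot=[[0,0,0],[0,0,0],[0,0,0],[0,0,0],[0,0,0]], gripper=[0,0,0,0,0])

```text
t: 2.7
ee_pos: [0.4248, -0.0209, 0.1318]
ee_rot: [-3.074, -0.22, -0.488]
force: [0.3, -0.3, 0.1]
width: 0.0
grasp_force: 0.0
```

```bash
cat >> h.py <<'E'
def st(k):
    s=get_state();print('fN',round(float(s['force']@N),2),s['force'].round(2),s['t']);rel(k,0,'d')
E
python3 -c "
from h import *
st('g')"
```

```text
fN 0.03 [ 0.33 -0.28  0.13] 2.7
g 0 d TCP [ 0.426 -0.021  0.13 ] cm [0.05 0.05 0.2 ] deg [ 0.03 -0.03  0.04]
```

Free, with about 2 mm to go.

Emit:
servo_tool(translation=[[0,0,0.15],[0,0,0.3],[0,0,0.4],[0,0,0.4]], rot=[[0,0,0],[0,0,0],[0,0,0],[0,0,0]], gripper=[0,0,0,0])

```text
t: 3.03
ee_pos: [0.426, -0.0207, 0.1278]
ee_rot: [-3.074, -0.22, -0.487]
force: [0.8, 0.5, 3.8]
width: -0.0001
grasp_force: 1.4
```

```bash
python3 -c "
from h import *
st('g')"
```

```text
fN 3.31 [0.8  0.53 3.77] 3.0333
g 0 d TCP [ 0.426 -0.021  0.13 ] cm [ 0.06  0.04 -0.22] deg [ 0.04 -0.01  0.03]
```

Emit:
servo_tool(translation=[[0,0,0.1],[0,0,0.17],[0,0,0.17],[0,0,0.17]], rot=[[0,0,0],[0,0,0],[0,0,0],[0,0,0]], gripper=[0,0,0,0])

```text
t: 3.37
ee_pos: [0.4265, -0.0207, 0.1261]
ee_rot: [-3.074, -0.22, -0.487]
force: [1.8, 0.8, 4.4]
width: -0.0001
grasp_force: 2.2
```

```bash
python3 -c "
from h import *
st('g')"
```

```text
fN 3.59 [1.77 0.77 4.38] 3.3667
g 0 d TCP [ 0.426 -0.021  0.13 ] cm [ 0.07  0.04 -0.39] deg [0.03 0.   0.03]
```

Emit:
servo_tool(translation=[[0,0,0.07],[0,0,0.07],[0,0,0.07]], rot=[[0,0,0],[0,0,0],[0,0,0]], gripper=[0,0,0])

```text
t: 3.62
ee_pos: [0.4267, -0.0207, 0.1254]
ee_rot: [-3.074, -0.219, -0.487]
force: [0.9, 1.4, 5.9]
width: 0.0002
grasp_force: 2.5
```

```bash
python3 -c "
from h import *
st('g');p,d=grab_frame('side');cv2.imwrite('pics/s3.png',cv2.resize(p[180:330,300:500],None,fx=4,fy=4));st('g')"
```

```text
fN 5.32 [0.9  1.38 5.94] 3.6167
g 0 d TCP [ 0.426 -0.021  0.13 ] cm [ 0.07  0.04 -0.46] deg [0.04 0.   0.02]
fN 4.7 [1.28 2.07 5.45] 3.6667
g 0 d TCP [ 0.426 -0.021  0.13 ] cm [ 0.07  0.04 -0.46] deg [ 0.04 -0.    0.03]
```

View pics/s3.png

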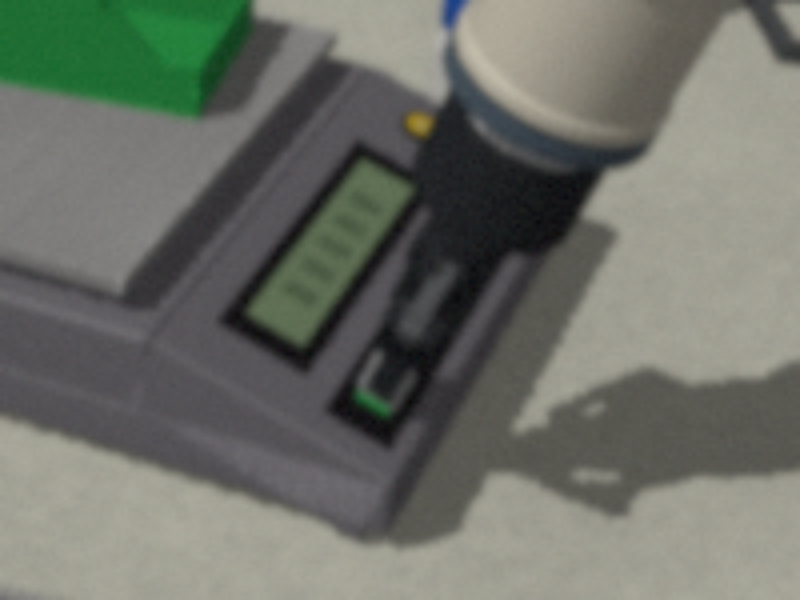

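The fingers are on the green key at (378,390) at about 5 N, roughly 4.5 mm down. I'll let it up.

Emit:
servo_tool(translation=[[0,0,-1],[0,0,-3],[0,0,-3.5],[0,0,-3.5],[0,0,-3.5]], rot=[[0,0,0],[0,0,0],[0,0,0],[0,0,0],[0,0,0]], gripper=[0,0,0,0,0])

```text
t: 4.08
ee_pos: [0.4158, -0.0222, 0.1587]
ee_rot: [-3.074, -0.22, -0.487]
force: [-0.6, -0.6, 0.2]
width: -0.0004
grasp_force: 0.0
```

```bash
python3 -c "
from h import *
st('b');rel('b',.03,'d')"
```

```text
fN 0.45 [-0.62 -0.63  0.24] 4.0833
b 0 d TCP [ 0.455 -0.219  0.13 ] cm [ 0.1  20.03  3.06] deg [ 0.04 -0.01  0.03]
b 0.03 d TCP [ 0.445 -0.22   0.159] cm [ 0.1  20.03  0.06] deg [ 0.04 -0.01  0.03]
```

Emit:
servo_tool(translation=[[0.1,4,0],[0.1,8,0],[0.1,12,0],[0.1,16,0],[0.1,20,0],[0.1,20,0],[0.1,20,0],[0.1,20,1.5],[0.1,20,2.5],[0.1,20,2.8],[0.1,20,2.8],[0.1,20,2.8]], rot=[[0,0,0],[0,0,0],[0,0,0],[0,0,0],[0,0,0],[0,0,0],[0,0,0],[0,0,0],[0,0,0],[0,0,0],[0,0,0],[0,0,0]], gripper=[0,0,0,0,0,0,0,0,0,0,0,0])

```text
t: 5.08
ee_pos: [0.4536, -0.2179, 0.1322]
ee_rot: [-3.073, -0.221, -0.485]
force: [-1.5, 0.1, 0.3]
width: 0.0001
grasp_force: 0.0
```

```bash
python3 -c "
from h import *
st('b')"
```

```text
fN 0.79 [-1.54  0.08  0.34] 5.0833
b 0 d TCP [ 0.455 -0.219  0.13 ] cm [0.02 0.12 0.23] deg [-0.05  0.06  0.07]
```

Emit:
servo_tool(translation=[[0,0.1,0.1],[0,0.1,0.3],[0,0.1,0.45],[0,0.1,0.55],[0,0.1,0.55]], rot=[[0,0,0],[0,0,0],[0,0,0],[0,0,0],[0,0,0]], gripper=[0,0,0,0,0])

```text
t: 5.5
ee_pos: [0.4557, -0.2196, 0.1273]
ee_rot: [-3.074, -0.22, -0.487]
force: [1.2, 2.1, 3.7]
width: 0.0001
grasp_force: 1.8
```

```bash
python3 -c "
from h import *
st('b');p,d=grab_frame('top');cv2.imwrite('pics/t4.png',cv2.resize(p[270:420,310:510],None,fx=4,fy=4));st('b')"
```

```text
fN 3.03 [1.2  2.11 3.67] 5.5
b 0 d TCP [ 0.455 -0.219  0.13 ] cm [-0.01 -0.08 -0.29] deg [ 0.04 -0.    0.03]
fN 3.49 [0.94 1.43 4.04] 5.55
b 0 d TCP [ 0.455 -0.219  0.13 ] cm [-0.01 -0.08 -0.28] deg [ 0.04 -0.    0.03]
```

View pics/t4.png

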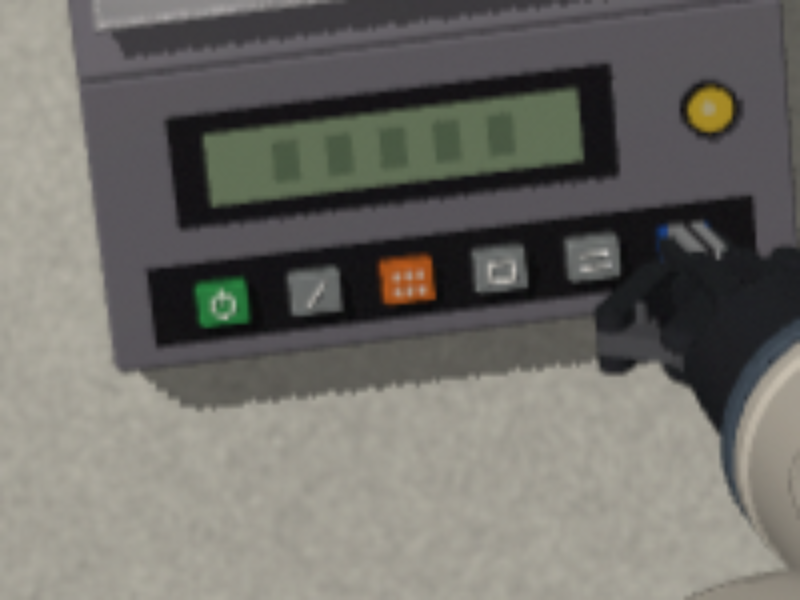

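The fingers are on the blue key at (690,240). The neighbouring keys are clear and up.

Emit:
servo_tool(translation=[[0,0,0.1],[0,0,0.18],[0,0,0.18],[0,0,0.18]], rot=[[0,0,0],[0,0,0],[0,0,0],[0,0,0]], gripper=[0,0,0,0])

```text
t: 5.88
ee_pos: [0.4562, -0.2195, 0.1256]
ee_rot: [-3.074, -0.22, -0.487]
force: [0.9, 1.3, 5.6]
width: 0.0
grasp_force: 2.6
```

```bash
python3 -c "
from h import *
st('b');grab_frame('top');st('b')"
```

```text
fN 4.99 [0.9  1.35 5.6 ] 5.8833
b 0 d TCP [ 0.455 -0.219  0.13 ] cm [-0.01 -0.08 -0.47] deg [ 0.05 -0.    0.03]
fN 4.83 [1.5  0.16 5.56] 5.9333
b 0 d TCP [ 0.455 -0.219  0.13 ] cm [-0.01 -0.08 -0.47] deg [0.05 0.   0.03]
```

Emit:
servo_tool(translation=[[0,0,-1],[0,0,-3],[0,0,-3.5],[0,0,-3.5],[0,-4,-3.5],[0,-8,-3.5],[0,-12.1,-3.5],[0,-12.1,-3.5],[0,-12.1,-3.5],[0,-12.1,-3.5]], rot=[[0,0,0],[0,0,0],[0,0,0],[0,0,0],[0,0,0],[0,0,0],[0,0,0],[0,0,0],[0,0,0],[0,0,0]], gripper=[0,0,0,0,0,0,0,0,0,0])

```text
t: 6.77
ee_pos: [0.4285, -0.1012, 0.1586]
ee_rot: [-3.074, -0.221, -0.487]
force: [-0.2, -1.1, 0.3]
width: 0.0001
grasp_force: 0.0
```

```bash
python3 -c "
from h import *
st('o')"
```

```text
fN 0.43 [-0.19 -1.14  0.34] 6.7667
o 0 d TCP [ 0.438 -0.1    0.13 ] cm [-0.01  0.01  3.  ] deg [0.03 0.01 0.08]
```

Emit:
servo_tool(translation=[[0,0,1.5],[0,0,2.5],[0,0,2.8],[0,0,3.0],[0,0,3.15],[0,0,3.3],[0,0,3.3]], rot=[[0,0,0],[0,0,0],[0,0,0],[0,0,0],[0,0,0],[0,0,0],[0,0,0]], gripper=[0,0,0,0,0,0,0])

```text
t: 7.35
ee_pos: [0.4384, -0.1002, 0.1275]
ee_rot: [-3.074, -0.219, -0.487]
force: [-1.0, -3.2, 2.3]
width: -0.0001
grasp_force: 1.7
```

```bash
python3 -c "
from h import *
st('o');p,d=grab_frame('top');cv2.imwrite('pics/t5.png',cv2.resize(p[270:420,310:510],None,fx=4,fy=4));st('o')"
```

```text
fN 2.63 [-0.97 -3.22  2.3 ] 7.35
o 0 d TCP [ 0.438 -0.1    0.13 ] cm [ 0.01 -0.03 -0.26] deg [ 0.06 -0.01  0.  ]
fN 3.02 [-1.16 -2.75  2.67] 7.4
o 0 d TCP [ 0.438 -0.1    0.13 ] cm [ 0.   -0.02 -0.25] deg [ 0.06 -0.01  0.01]
```

View pics/t5.png

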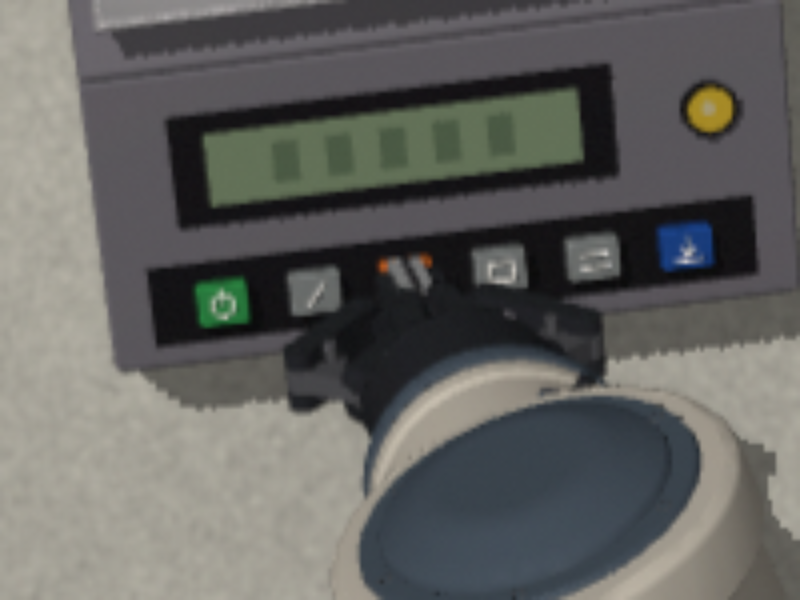

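The fingers are centred on the orange key at (405,270), and the keys either side are clear.

Emit:
servo_tool(translation=[[0,0,0.1],[0,0,0.2],[0,0,0.2],[0,0,0.2]], rot=[[0,0,0],[0,0,0],[0,0,0],[0,0,0]], gripper=[0,0,0,0])

```text
t: 7.73
ee_pos: [0.439, -0.0998, 0.1256]
ee_rot: [-3.074, -0.22, -0.487]
force: [-1.0, -4.7, 4.3]
width: 0.0001
grasp_force: 2.6
```

```bash
python3 -c "
from h import *
st('o');grab_frame('top');st('o')"
```

```text
fN 4.58 [-0.99 -4.66  4.28] 7.7333
o 0 d TCP [ 0.438 -0.1    0.13 ] cm [-0.   -0.   -0.47] deg [ 0.06 -0.    0.03]
fN 5.65 [-1.14 -4.35  5.38] 7.7833
o 0 d TCP [ 0.438 -0.1    0.13 ] cm [-0.   -0.   -0.47] deg [ 0.05 -0.    0.03]
```

Emit:
servo_tool(translation=[[0,0,-1],[0,0,-3],[0,0,-6],[0,0,-9],[0,0,-9],[0,0,-9],[0,0,-9],[0,0,-9]], rot=[[0,0,0],[0,0,0],[0,0,0],[0,0,0],[0,0,0],[0,0,0],[0,0,0],[0,0,0]], gripper=[0,0,0,0,0,0,0,0])

```text
t: 8.45
ee_pos: [0.4112, -0.1032, 0.2103]
ee_rot: [-3.073, -0.22, -0.484]
force: [0.1, -0.2, -0.5]
width: -0.0
grasp_force: 0.0
```

```bash
python3 -c "
from h import *
st('o');p,d=grab_frame('top');d0=cv2.absdiff(p,cv2.imread('pics/top.png'));print([d0[a:b,c:e].mean().round(1) for a,b,c,e in((140,255,395,495),(280,395,260,300),(260,310,540,600))]);print(finish_job())"
```

```text
fN -0.5 [ 0.15 -0.2  -0.49] 8.45
o 0 d TCP [ 0.438 -0.1    0.13 ] cm [0.06 0.06 8.45] deg [-0.04  0.09  0.02]
[np.float64(2.3), np.float64(3.3), np.float64(2.9)]
the job is handed in; nothing more can be done
None
```

I pressed the green power, blue tare and orange count keys in that order, each to about 5 N (roughly 4.5 mm down) and let up before the next; the image areas around the bin, jar and screwdriver looked unchanged at the end, and the job was handed in at about 8.5 s (no verdict was returned).

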